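# Brace the paste jar and unscrew its tight cap

### The job

Swing the yellow keeper bar shut until it snaps past its detent, so that the square jar of cutting paste is braced in its nest; then unscrew the jar's tight blue cap (anticlockwise seen from above) until its lugs come free, and lift it straight up just clear of the mouth, by about a finger's breadth of daylight. Finish while holding the cap there, level over the mouth, touching nothing but the gripper, with the keeper still shut. Leave the jar upright in its nest, and do not disturb the workpiece, brass pins, chuck key and brush.

Things in the scene. Friction and masses are not known exactly. Their poses are not given: they have to be found in the camera images.
- nest: Steel jig plate 215 x 140 x 12 mm fixed on the bench, with a jar nest: aluminium walls 40 mm high (at +y full width, at -x and +x rear half only) round a 67 mm wide pocket open towards -y. Origin: on the bench surface under the pocket's middle; plate top at z = 12 mm. The plate spans x -125 to +90, y -70 to +70 mm. Its yaw varies.
- keeper (a joint): Keeper bar's swing (rad) about an upright hinge at nest x = +60, y = -40 mm. 0 = shut: the bar lies along the nest's x axis across the pocket's open -y side, free end at nest x = -109 mm; positive = open, the free end swings out to the nest's -y side (at 1.57 it points to -y). Starts 0.8 to 1.4, stays where left (friction 0.06 N m). Shut, it stands 2 mm off the jar.
- detent (a point): Top of the sprung brass detent ball under the keeper's free end, 37 mm above the bench. The bar meets it at 0.11 rad, its crest is at 0.06 rad (about 5 N at the handle); past the crest the bar goes on to its firm stop at 0 and is held there.
- keeper_handle (a point): Point on the axis of the keeper's upright round red handle pin (12 mm diameter), 19 mm below its flat top. The pin stands 132 mm from the hinge axis, on top of the yellow bar, from 46 to 96 mm above the bench; this point is 77 mm above the bench. The bar is 12 x 12 mm, its top 46 mm above the bench.
- keeper_hinge (a point): Point on the keeper's hinge axis (vertical), 40 mm above the bench.
- jar: Square green jar of cutting paste, loose, about 0.45 kg: body 64 x 64 mm, 55 mm high, in the pocket with 1.5 mm play (yaw equal to the nest's within 3 degrees). Origin: centre of its underside, 12 mm above the bench; z up. Flat shoulder at z = 55 mm, above it a round neck 40 mm wide with two outer lugs on its +x and -x sides. Unless braced it turns with the cap.
- jar_mouth (a point): Top of the red sprung gasket on the jar's mouth, under the cap, 98 mm above the bench with the cap on; the free gasket rises 3 mm.
- cap: Round blue knurled cap, 58 mm outer diameter, 30 mm high, 70 g, white stripe on top along its +x. Origin: centre of the lower edge of its skirt, 60 mm above the jar's underside when screwed on (72 mm above the bench, 5 mm above the jar's shoulder); z up. Inner lugs at its +x and -x hold under the neck's lugs, pressed up by the gasket with 20 N; turning takes 0.3 to 0.6 N m.
- cap_top (a point): Centre of the cap's flat top, 102 mm above the bench. The cap's yaw relative to the jar starts at -0.35 to +0.05 rad; turned anticlockwise (positive) it comes free at about +0.9 rad and stays free to about +1.9 rad, where a stop blocks it, so 1.4 rad of turn always frees it. When free, the gasket pushes it up 3 mm and it lifts straight off. Clockwise it soon meets a stop.
- toggle_clamp: Steel toggle clamp with red rubber tip, arm lifted, on an aluminium plate 170 x 120 mm, 175 mm high, fixed to the bench. Not used. Origin: on the bench under the plate's centre.
- workpiece: Square aluminium workpiece 60 x 60 x 15 mm lying loose; leave alone. Origin: centre of its underside.
- pin_a: Brass locating pin, 16 mm diameter, 40 mm high, standing loose; leave alone. Origin: centre of its underside.
- pin_b: Second brass locating pin, same as pin_a; leave alone.
- chuck_key: Steel T-handled chuck key, 81 mm long, handle 86 mm wide, 16 mm high, lying loose; leave alone. Origin: on the bench below its shaft; x along the shaft.
- chip_brush: Small brush lying loose on the bench, handle to its -x; leave alone.
There are look-alikes about, which are no part of the job. There is more than one size of the jar; the one meant has the size given above.

How it is judged:
By the outcome, as a careful person would: the job done as asked, in the order asked, and still so for the second after the job is handed in, while the arm keeps its last pose, push and grip.
It also fails if it takes over 54 s, if anything falls off the work surface, if the arm or the gripper's body presses on something with over 40 N, if the wrist force passes 120 N, or if a joint passes its speed limit or range.

### The arm

A 6-joint arm with a two-finger parallel gripper is mounted at the origin on the work surface. World frame = base frame: x ahead of the robot, y to its left, z up, the work surface at z = 0. Lengths are in m, angles in rad, forces in N, time in s.
With the tool pointing down it reaches from about 0.35 to 1 m from the base axis. Payload 7.1 kg.
Tool frame: the origin (TCP) lies at the very end of the fingers, on their centre line; the grasp point (between the pads) lies 19 mm behind it; z points along the fingers, y is the line along which they close (so a half turn about z gives the same grasp; the last joint's range is limited). The gripper opens to 85 mm and grips with 20 to 120 N. Pads are 22 mm wide; open, the fingers measure 114 mm over their backs; the gripper's body (76 mm by 85 mm) begins 54 mm behind the grasp point. The pads swing forward as they close: fully open they stand 13 mm farther back than shut.
Start: joints at [1.239, 0.423, 1.63, -0, 1.089, -0.019], TCP at [0.192, 0.595, 0.231] pointing down, gripper open.
Joint ranges: [-3, 3], [-0.9, 2.11], [0.09, 2.58], [-1.31, 4.45], [0.11, 2.69], [-2.54, 2.54]. Speed limits (rad/s): [2.39, 2.39, 3.01, 3.14, 3.14, 3.14].

### API

Orientations are given as a unit quaternion [w, x, y, z].
In Python, from plant import sensors, eyes, arm gives the robot as it stands.
- The arm moves only by the tool step_arm, never from a script. Its argument "motion" is a list of rows, each a list of 3 entries, a list of its own where there are three numbers: the shift along the tool's x, y, z as a fraction of full scale, then the turn, a rotation vector about the tool's x, y, z as a fraction of full scale, then the gripper's target within -1 to 1 (fully open at 1, half-way at 0, shut at -1). A call has 1 to 12 rows; each row shifts and turns the commanded pose from where the row before left it, along the tool's axes as they then stand; what a row does not reach is not made up. Full scale, the value 1, is 50 mm for a shift and 8 degrees for a turn. A row lasts 1/8 s, in which the tool goes at most 62.5 mm and 10.7 degrees, less where a joint would pass 70% of its speed; a pose out of reach is approached as far as the arm can. A call with a number of a shift or a turn outside -1 to 1 is refused whole. A call with a gripper value outside its range is refused whole. The fingers move at their own pace and stop on an object; the grip force is fixed at half the most. Time passes only in rows, so rows that do not move let the fingers close. It gives the time, the measured TCP pose, the force, the opening and the grip force at its end, in the units of the state.
- sensors.get_state(): the state, without advancing time (a new reading comes with each control period).
- eyes.capture(name): name is "side" or "top" or "wrist"; returns (picture, depth): 480x640x3 uint8, blue, green, red; 480x640 float32, m along the optical axis (not along the pixel's ray), 0 where there is no reading.
- eyes.camera_params(name): a dict with "fov_y" (degrees; the focal length in pixels is half the picture's height over the tangent of half this angle, whatever the lens; pixels are square), "cx", "cy" (the principal point, pixels), "k1" (the pictures are not rectified: a ray, as slopes to the right and down, at radius r is drawn at 1 + k1 r^2 times it, then the intrinsics apply), "R" (3x3) and "t" (3): a world point X has camera coordinates R X + t. Camera axes: x right, y down, z forward; pixel columns grow to the right and rows downward; lengths in m; the calibration is good to about 2 mm. A picture is of the moment at which its call begins: read the wrist's pose just before it. camera_params takes no time and is no camera call; for the wrist camera it gives the pose at the moment of the call.
- arm.close_job(): hands the job in; it is judged then, once.
The state is a dict: "time": time; "joint_positions": joint angles; "qvel": joint speeds; "tau": joint torques, N m; "eef_pos": TCP position; "orientation": TCP orientation; "force": force on the tool from outside, world axes, zero at the start; "torque": the same for the moment, N m; "width": finger opening in m; "gripper_force": force on a finger pad.
Only numpy, scipy, OpenCV 4.12 (cv2) and the standard library are available. Lean on these libraries where they do the work, as an engineer would, in place of code of your own. Each camera call takes 0.05 s, during which the arm holds its last target. There are 200 camera calls.

## Working session

There is one attempt and no reset: what is moved stays moved. The work goes in short steps, Python scripts to look and compute and a tool call to move; the robot and the scene stay as the last step left them, time stands still between calls to the robot, and variables do not carry over. Pictures are saved under pics/ and viewed, at most 10 in all, crops included, and the job is handed in when it is done.

Besides the shell and the picture viewer there is one more tool, called after "Emit:" as name(argument=value, ...) on one line, values as JSON. step_arm: Moves the arm, as the interface text tells. Shift numbers are shares of 50 mm and turn numbers shares of 8 degrees, none past 1 either way. Its arguments: {"type":"object","properties":{"motion":{"type":"array"}},"required":["motion"]}

```bash
ls; mkdir -p pics; cat > h.py <<'E'
import numpy as np, cv2
from plant import sensors, eyes, arm
def K(p):
    f=240/np.tan(np.radians(p["fov_y"])/2)
    return np.array([[f,0,p["cx"]],[0,f,p["cy"]],[0,0,1.]]), np.array([p["k1"],0,0,0,0.])
def rays(p,uv):
    k,d=K(p); n=cv2.undistortPoints(np.array(uv,float).reshape(-1,1,2),k,d).reshape(-1,2)
    R=np.array(p["R"]); t=np.array(p["t"])
    return -R.T@t, np.c_[n,np.ones(len(n))]@R
def onplane(p,uv,z):
    c,r=rays(p,uv); return c+r*((z-c[2])/r[:,2])[:,None]
def bydepth(p,uv,dep):
    c,r=rays(p,uv); return np.array([c+ri*dep[int(v),int(u)] for ri,(u,v) in zip(r,np.array(uv))])
def proj(p,X):
    k,d=K(p); return cv2.projectPoints(np.array(X,float).reshape(-1,1,3),cv2.Rodrigues(np.array(p["R"]))[0],np.array(p["t"],float),k,d)[0].reshape(-1,2)
def cap(n):
    p=eyes.camera_params(n); a,b=eyes.capture(n); return p,a,b
E
python3 - <<'E'
from h import *
for n in ("top","side"):
    p,a,d=cap(n); cv2.imwrite(f"pics/{n}0.png",a); np.save(f"{n}0.npy",d); print(n,p)
s=sensors.get_state(); print(s)
E
```

```text
pics
top {'fov_y': 46.5152716027662, 'cx': 322.0313108595946, 'cy': 246.06290716118718, 'k1': -0.13908443930387962, 'R': array([[-0.12062795, -0.99267383, -0.00689625],
       [-0.9696028 ,  0.11930849, -0.21362561],
       [ 0.21288333, -0.0190826 , -0.97689126]]), 't': array([0.02406791, 0.56648676, 1.41994899])}
side {'fov_y': 47.29056256934193, 'cx': 324.0912741773239, 'cy': 247.07192473664475, 'k1': 0.014035707379289553, 'R': array([[ 0.88647755, -0.46247495,  0.01656746],
       [-0.21579972, -0.44478704, -0.86924966],
       [ 0.40937518,  0.76699505, -0.49409569]]), 't': array([-0.50209338,  0.2000437 ,  1.09697992])}
{'time': 0.1, 'joint_positions': array([ 1.23904837e+00,  4.23789315e-01,  1.63062281e+00, -1.22072664e-06,
        1.08861687e+00, -1.89945222e-02]), 'qvel': array([ 1.02332203e-03,  1.46749293e-04,  2.98540772e-04,  3.26311986e-03,
       -7.62004100e-05,  1.79072624e-03]), 'tau': array([ 2.40859144e-04, -5.58422613e+01, -2.82447624e+01, -6.57343048e-05,
        2.96550730e-03,  2.66212498e-05]), 'eef_pos': array([0.19210715, 0.59421048, 0.23060426]), 'orientation': array([-1.24769685e-04,  1.55739846e-01,  9.87797846e-01, -7.07249975e-04]), 'force': array([-0.23040727,  0.53285341,  0.20829946]), 'torque': array([-0.00988334,  0.02528538, -0.00763125]), 'gripper_force': 0.0, 'width': 0.08521194002135002}
```

View pics/top0.png

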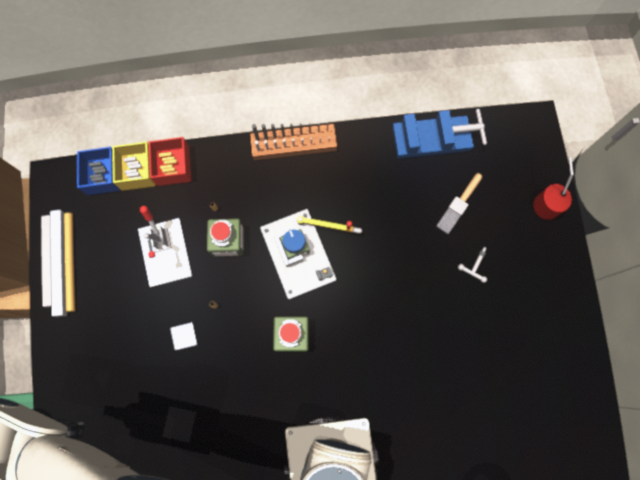

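View pics/side0.png

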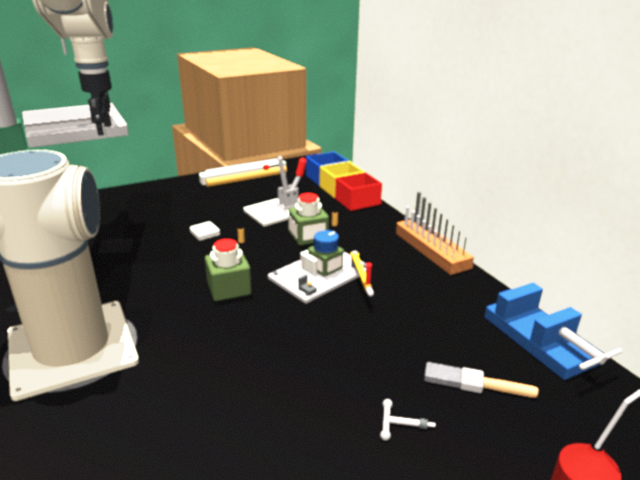

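```bash
python3 - <<'E'
from h import *
p=eyes.camera_params("top"); a=cv2.imread("pics/top0.png"); d=np.load("top0.npy")
hsv=cv2.cvtColor(a,cv2.COLOR_BGR2HSV); H,S,V=cv2.split(hsv)
def comp(m,box):
    x0,y0,x1,y1=box; mm=np.zeros_like(m); mm[y0:y1,x0:x1]=m[y0:y1,x0:x1]
    ys,xs=np.nonzero(mm); return np.c_[xs,ys]
b=comp((H>95)&(H<125)&(S>120),(270,215,320,270)); print("cap",b.mean(0),len(b), np.ptp(b,0))
X=bydepth(p,b,d); top=X[X[:,2]>np.percentile(X[:,2],40)]; print(np.median(X,0),top.mean(0)); print("plane",onplane(p,[b.mean(0)],.102))
y=comp((H>20)&(H<35)&(S>120),(285,205,375,245)); Y=bydepth(p,y,d); print("bar",len(y),y.min(0),y.max(0))
Yp=onplane(p,y,.046); c=Yp.mean(0); u,s,vt=np.linalg.svd(Yp-c); t=(Yp-c)@vt[0]; print(c,vt[0],c+vt[0]*t.min(),c+vt[0]*t.max(),np.median(Y[:,2]))
r=comp(((H<8)|(H>172))&(S>120),(335,210,370,245)); print("red",len(r),r.mean(0)); print(bydepth(p,r,d)); print(onplane(p,[r.mean(0)],.077))
# plate: white
w=((S<60)&(V>130)).astype(np.uint8); m=np.zeros_like(w); m[200:305,250:345]=w[200:305,250:345]
cs=max(cv2.findContours(cv2.morphologyEx(m,cv2.MORPH_CLOSE,np.ones((5,5))),0,2)[0],key=cv2.contourArea)
P=onplane(p,cs.reshape(-1,2),.012)[:,:2]; R=cv2.minAreaRect((P*1000).astype(np.float32)); print("plate",R); print(cv2.boxPoints(R))
o=cv2.resize(a[195:305,250:380],None,fx=5,fy=5,interpolation=cv2.INTER_CUBIC); cv2.imwrite("pics/c1.png",o)
E
```

```text
cap [293.70807453 241.11180124] 322 [21 19]
[0.57800172 0.02570974 0.10152544] [0.57629084 0.02682498 0.11094342]
plane [[0.57829694 0.02701633 0.102     ]]
bar 268 [299 219] [346 230]
[ 0.62769689 -0.06304968  0.046     ] [-2.90526298e-01 -9.56867007e-01  7.31587956e-29] [0.64888346 0.00672962 0.046     ] [ 0.61139784 -0.11673167  0.046     ] 0.04385931457929182
red 37 [349.         223.13513514]
[[ 6.42693622e-01 -1.26789656e-01  3.92975727e-03]
 [ 6.43312841e-01 -1.29832774e-01  2.54228320e-04]
 [ 6.44402490e-01 -1.33028864e-01 -5.23226591e-03]
 [ 6.41040087e-01 -1.23883207e-01  5.95903055e-04]
 [ 6.40513646e-01 -1.26602775e-01  1.31382822e-03]
 [ 6.40798820e-01 -1.29554248e-01 -1.10067587e-03]
 [ 6.40923517e-01 -1.32467496e-01 -2.89901757e-03]
 [ 6.39650547e-01 -1.34963290e-01  7.05879169e-04]
 [ 6.40460052e-01 -1.21255701e-01 -6.93713518e-03]
 [ 6.37082809e-01 -1.23204541e-01  4.84867965e-03]
 [ 6.12263086e-01 -1.19046637e-01  9.99888287e-02]
 [ 6.13630086e-01 -1.22123677e-01  9.34354615e-02]
 [ 6.13690785e-01 -1.24837155e-01  9.19564379e-02]
 [ 6.35455995e-01 -1.34175017e-01  5
[... 738 characters left out ...]
1736e-01 -1.16130181e-01  8.96362220e-02]
 [ 6.04981253e-01 -1.18196019e-01  9.71102783e-02]
 [ 6.05544440e-01 -1.21045152e-01  9.36047221e-02]
 [ 6.04654298e-01 -1.23469945e-01  9.58791688e-02]
 [ 6.04691862e-01 -1.26172699e-01  9.44610342e-02]
 [ 6.04010532e-01 -1.18331469e-01  9.03072919e-02]
 [ 6.02244237e-01 -1.20506560e-01  9.61057476e-02]
 [ 6.03641200e-01 -1.18644129e-01  8.09830991e-02]
 [ 6.03268212e-01 -1.18960990e-01  7.15397015e-02]]
[[ 0.61477425 -0.12294103  0.077     ]]
plate ((565.1719360351562, 23.338043212890625), (217.91400146484375, 142.8273162841797), 15.031521797180176)
[[441.4219    64.05012 ]
 [478.46426  -73.890114]
 [688.922    -17.374031]
 [651.87964  120.5662  ]]
```

View pics/c1.png

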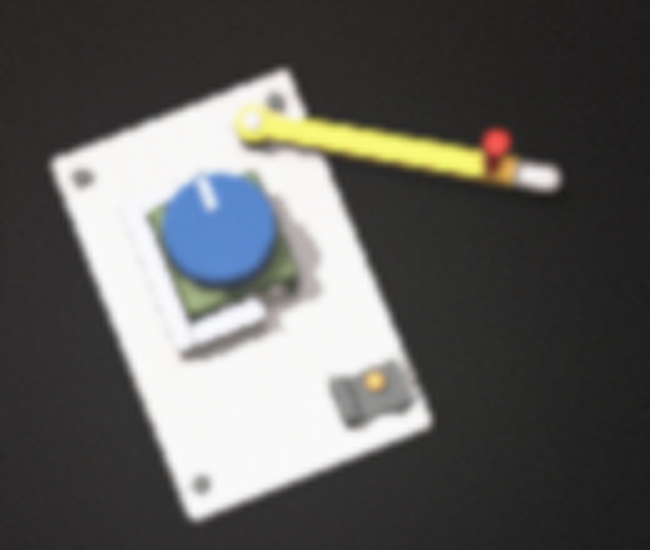

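Candidates: the blue cap at (293,241) sits in the nest. The red-capped jars at (221,232) and (290,333) are look-alikes. In the crop, the blue cap is in the pocket, the yellow keeper's hinge is at crop (252,122) and the red handle at (496,140). The detent is at crop (375,380).

```bash
cat >> h.py <<'E'
from scipy.spatial.transform import Rotation as Ro
def pose():
    s=sensors.get_state(); q=s["orientation"]; return np.array(s["eef_pos"]),Ro.from_quat([q[1],q[2],q[3],q[0]])
def Rdown(phi):
    f=np.radians(phi); y=np.array([np.cos(f),np.sin(f),0]); z=np.array([0,0,-1.]); return Ro.from_matrix(np.c_[np.cross(y,z),y,z])
def plan(wps,g,start=None):
    """wps: list of (x,y,z,phi,nrows)"""
    P,R=start or pose()
    for x,y,z,phi,n in wps:
        X=np.array([x,y,z]); G=Rdown(phi); dv=(R.inv()*G).as_rotvec(); P0,R0=P,R
        for i in range(1,n+1):
            Pn=P0+(X-P0)*i/n; Rn=R0*Ro.from_rotvec(dv*i/n)
            sh=R.inv().apply(Pn-P)/.05; tr=np.degrees((R.inv()*Rn).as_rotvec())/8
            print([list(map(float,np.round(sh,2))),list(map(float,np.round(tr,2))),g]); P,R=Pn,Rn
E
python3 - <<'E'
from h import *
plan([(.53,-.03,.30,-18,20)],1)
E
```

```text
[[-0.51, -0.49, -0.07], [-0.0, 0.0, 0.56], 1]
[[-0.55, -0.45, -0.07], [-0.0, 0.0, 0.56], 1]
[[-0.58, -0.4, -0.07], [-0.0, 0.0, 0.56], 1]
[[-0.61, -0.36, -0.07], [-0.0, 0.0, 0.56], 1]
[[-0.64, -0.31, -0.07], [-0.0, 0.0, 0.56], 1]
[[-0.66, -0.26, -0.07], [-0.0, 0.0, 0.56], 1]
[[-0.68, -0.2, -0.07], [-0.0, 0.0, 0.56], 1]
[[-0.69, -0.15, -0.07], [-0.0, 0.0, 0.56], 1]
[[-0.7, -0.09, -0.07], [-0.0, 0.0, 0.56], 1]
[[-0.71, -0.04, -0.07], [-0.0, 0.0, 0.56], 1]
[[-0.71, 0.02, -0.07], [-0.0, 0.0, 0.56], 1]
[[-0.71, 0.07, -0.07], [-0.0, 0.0, 0.56], 1]
[[-0.7, 0.13, -0.07], [-0.0, 0.0, 0.56], 1]
[[-0.69, 0.18, -0.07], [-0.0, 0.0, 0.56], 1]
[[-0.67, 0.24, -0.07], [-0.0, 0.0, 0.56], 1]
[[-0.65, 0.29, -0.07], [-0.0, 0.0, 0.56], 1]
[[-0.62, 0.34, -0.07], [-0.0, 0.0, 0.56], 1]
[[-0.6, 0.39, -0.07], [-0.0, 0.0, 0.56], 1]
[[-0.56, 0.43, -0.07], [-0.0, 0.0, 0.56], 1]
[[-0.53, 0.47, -0.07], [-0.0, 0.0, 0.56], 1]
```

Emit:
step_arm(motion=[[[-0.51,-0.49,-0.07],[0,0,0.56],1],[[-0.55,-0.45,-0.07],[0,0,0.56],1],[[-0.58,-0.4,-0.07],[0,0,0.56],1],[[-0.61,-0.36,-0.07],[0,0,0.56],1],[[-0.64,-0.31,-0.07],[0,0,0.56],1],[[-0.66,-0.26,-0.07],[0,0,0.56],1],[[-0.68,-0.2,-0.07],[0,0,0.56],1],[[-0.69,-0.15,-0.07],[0,0,0.56],1],[[-0.7,-0.09,-0.07],[0,0,0.56],1],[[-0.71,-0.04,-0.07],[0,0,0.56],1]])

```text
time: 1.35
eef_pos: [0.3612, 0.2821, 0.2662]
orientation: [-0.0, 0.521, 0.853, -0.0]
force: [-0.2, -0.1, -0.5]
width: 0.0854
gripper_force: 0.0
```

Emit:
step_arm(motion=[[[-0.71,0.02,-0.07],[0,0,0.56],1],[[-0.71,0.07,-0.07],[0,0,0.56],1],[[-0.7,0.13,-0.07],[0,0,0.56],1],[[-0.69,0.18,-0.07],[0,0,0.56],1],[[-0.67,0.24,-0.07],[0,0,0.56],1],[[-0.65,0.29,-0.07],[0,0,0.56],0.5],[[-0.62,0.34,-0.07],[0,0,0.56],0],[[-0.6,0.39,-0.07],[0,0,0.56],-0.4],[[-0.56,0.43,-0.07],[0,0,0.56],-0.4],[[-0.53,0.47,-0.07],[0,0,0.56],-0.4],[[0,0,0],[0,0,0],-0.4]])

```text
time: 2.72
eef_pos: [0.533, -0.0299, 0.3011]
orientation: [0.0, 0.807, 0.59, -0.0]
force: [-0.5, 0.4, -0.1]
width: 0.0256
gripper_force: 0.0
```

```bash
python3 - <<'E'
from h import *
p,a,d=cap("wrist"); cv2.imwrite("pics/w1.png",a); np.savez("w1.npz",d=d,**p); P,R=pose(); print(P,R.as_matrix().round(3)); print(p)
s=sensors.get_state(); print(s["time"],s["joint_positions"],s["width"])
E
```

```text
[ 0.53217843 -0.02884358  0.30089099] [[ 0.302  0.953 -0.001]
 [ 0.953 -0.302  0.   ]
 [-0.    -0.001 -1.   ]]
{'fov_y': 61.415394319039954, 'cx': 314.81321477199765, 'cy': 231.08134141387495, 'k1': -0.03320685752432256, 'R': array([[ 9.52567318e-01, -3.04327522e-01,  5.14282820e-04],
       [-2.93200593e-01, -9.17283812e-01,  2.69488072e-01],
       [-8.15408939e-02, -2.56856318e-01, -9.63003590e-01]]), 't': array([-0.51849684,  0.07513664,  0.48172881])}
2.775 [-7.65690142e-02  2.09862014e-01  1.76344167e+00  1.78689657e-04
  1.16918947e+00  2.30366786e-01] 0.025654008019861424
```

View pics/w1.png

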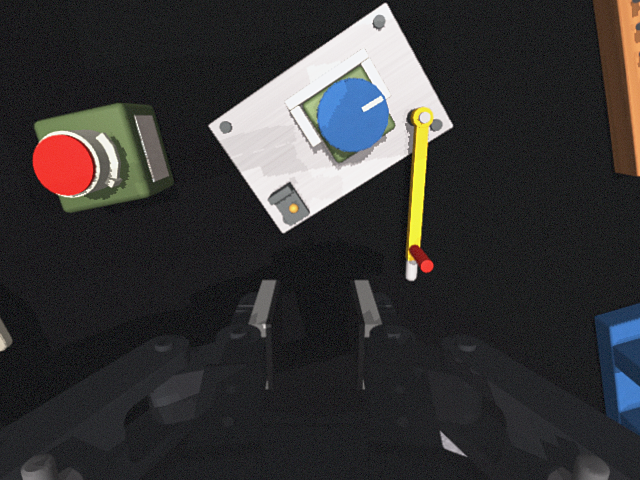

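The wrist view shows the cap at (353,116), hinge at (423,117), handle top at (427,266), and detent ball at (293,209). I'll refine from it.

```bash
python3 - <<'E'
from h import *
z=np.load("w1.npz"); p={k:z[k] for k in z}; p={k:(v.item() if v.ndim==0 else v) for k,v in p.items()}; d=z["d"]
a=cv2.imread("pics/w1.png"); H,S,V=cv2.split(cv2.cvtColor(a,cv2.COLOR_BGR2HSV))
def big(m,box):
    x0,y0,x1,y1=box; mm=np.zeros(m.shape,np.uint8); mm[y0:y1,x0:x1]=m[y0:y1,x0:x1]
    return max(cv2.findContours(mm,0,1)[0],key=cv2.contourArea)
c=big((H>95)&(H<125)&(S>120),(300,60,400,170)); (x,y),r=cv2.minEnclosingCircle(c); print("cap",x,y,r)
m=np.zeros(a.shape[:2],np.uint8); cv2.drawContours(m,[c],-1,1,-1); ys,xs=np.nonzero(m); X=bydepth(p,np.c_[xs,ys],d)
T=X[abs(X[:,2]-.102)<.004]; print("cap top by depth",np.median(X[:,2]),len(T),len(X),(T.min(0)+T.max(0))/2,np.ptp(T,axis=0), cv2.minEnclosingCircle((T[:,:2]*1000).astype(np.float32)))
c=big(((H<8)|(H>172))&(S>120),(400,235,450,285)); print("handle top px",c.reshape(-1,2).max(0))
xy=onplane(p,[(427.5,266)],.096); print("handle",xy)
hg=onplane(p,[(424,117.5)],.047); print("hinge",hg, "det",onplane(p,[(293,208.5)],.037))
v=(xy-hg)[0,:2]; print(np.linalg.norm(v),np.degrees(np.arctan2(v[1],v[0])))
cs=big((S<60)&(V>100),(200,0,460,240)); P=onplane(p,cs.reshape(-1,2),.012)[:,:2]; print(cv2.minAreaRect((P*1000).astype(np.float32)))
E
```

```text
cap 352.8518371582031 114.96295928955078 37.10836410522461
cap top by depth 0.10235195757167287 4083 4103 [0.58525913 0.02785106 0.10162327] [0.05789988 0.0577462  0.0071499 ] ((585.2587280273438, 27.724220275878906), 29.33495330810547)
handle top px [433 273]
handle [[ 0.61426313 -0.1212143   0.096     ]]
hinge [[0.65454336 0.00416663 0.047     ]] det [[ 0.50671018 -0.04383145  0.037     ]]
0.13169235375327454 -107.81028177569725
((568.764892578125, 23.29608154296875), (214.92742919921875, 140.20989990234375), 15.107499122619629)
```

```bash
python3 - <<'E'
from h import *
plan([(.6142,-.121,.25,-17.8,4),(.6142,-.121,.058,-17.8,6)],-0.4)
E
```

```text
[[-0.32, 0.53, 0.25], [-0.0, 0.0, 0.01], -0.4]
[[-0.31, 0.53, 0.25], [-0.0, 0.0, 0.01], -0.4]
[[-0.31, 0.53, 0.25], [-0.0, 0.0, 0.01], -0.4]
[[-0.31, 0.53, 0.25], [-0.0, 0.0, 0.01], -0.4]
[[-0.0, -0.0, 0.64], [0.0, -0.0, 0.0], -0.4]
[[-0.0, -0.0, 0.64], [0.0, -0.0, 0.0], -0.4]
[[-0.0, -0.0, 0.64], [0.0, -0.0, 0.0], -0.4]
[[-0.0, -0.0, 0.64], [0.0, -0.0, 0.0], -0.4]
[[-0.0, -0.0, 0.64], [0.0, -0.0, 0.0], -0.4]
[[-0.0, -0.0, 0.64], [0.0, -0.0, 0.0], -0.4]
```

Emit:
step_arm(motion=[[[-0.32,0.53,0.25],[0,0,0],-0.4],[[-0.31,0.53,0.25],[0,0,0],-0.4],[[-0.31,0.53,0.25],[0,0,0],-0.4],[[-0.31,0.53,0.25],[0,0,0],-0.4],[[0,0,0.64],[0,0,0],-0.4],[[0,0,0.64],[0,0,0],-0.4],[[0,0,0.64],[0,0,0],-0.4],[[0,0,0.2],[0,0,0],-0.4],[[0,0,0],[0,0,0],-0.4]])

```text
time: 3.9
eef_pos: [0.6142, -0.119, 0.1451]
orientation: [-0.0, 0.806, 0.592, -0.0]
force: [-1.3, -0.6, -0.1]
width: 0.0258
gripper_force: 0.0
```

```bash
python3 - <<'E'
from h import *
p,a,d=cap("wrist"); cv2.imwrite("pics/w2.png",a); P,R=pose(); print(P,np.degrees(np.arctan2(*R.as_matrix()[1::-1,1])))
print(proj(p,[[.6142,-.121,.096]]), proj(p,[P]))
E
```

```text
[ 0.61491313 -0.11929194  0.14608016] -17.48017986391512
[[313.14311332 262.90018804]] [[312.93332723 303.3675332 ]]
```

View pics/w2.png

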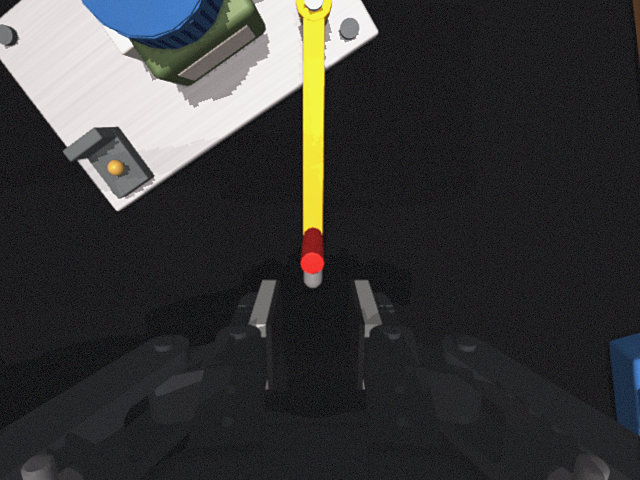

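The pin top is at (312,263), within a pixel of prediction and centred between the fingers. I'll descend and swing.

```bash
python3 - <<'E'
from h import *
h=np.array([.6541,.0047]); w=[]
for k in range(1,23):
    t=np.radians(-107.8-2.5*k); x=h+.132*np.array([np.cos(t),np.sin(t)]); w.append((x[0],x[1],.058,-17.8-2.5*k,1))
print(w[-1]); plan(w,-0.4,start=(np.array([.6142,-.121,.058]),Rdown(-17.8)))
E
```

```text
(np.float64(0.5280032561998507), np.float64(-0.03433346260581412), 0.058, -72.8, 1)
[[0.0, -0.12, 0.0], [0.0, 0.0, 0.31], -0.4]
[[0.0, -0.12, 0.0], [0.0, 0.0, 0.31], -0.4]
[[0.0, -0.12, 0.0], [0.0, 0.0, 0.31], -0.4]
[[0.0, -0.12, 0.0], [0.0, 0.0, 0.31], -0.4]
[[0.0, -0.12, 0.0], [0.0, 0.0, 0.31], -0.4]
[[0.0, -0.12, 0.0], [0.0, 0.0, 0.31], -0.4]
[[0.0, -0.12, 0.0], [0.0, 0.0, 0.31], -0.4]
[[0.0, -0.12, 0.0], [0.0, 0.0, 0.31], -0.4]
[[0.0, -0.12, 0.0], [0.0, 0.0, 0.31], -0.4]
[[0.0, -0.12, 0.0], [0.0, 0.0, 0.31], -0.4]
[[0.0, -0.12, 0.0], [0.0, 0.0, 0.31], -0.4]
[[0.0, -0.12, 0.0], [0.0, 0.0, 0.31], -0.4]
[[0.0, -0.12, 0.0], [0.0, 0.0, 0.31], -0.4]
[[0.0, -0.12, 0.0], [0.0, 0.0, 0.31], -0.4]
[[0.0, -0.12, 0.0], [0.0, 0.0, 0.31], -0.4]
[[0.0, -0.12, 0.0], [0.0, 0.0, 0.31], -0.4]
[[0.0, -0.12, 0.0], [0.0, 0.0, 0.31], -0.4]
[[0.0, -0.12, 0.0], [0.0, 0.0, 0.31], -0.4]
[[0.0, -0.12, 0.0], [0.0, 0.0, 0.31], -0.4]
[[0.0, -0.12, 0.0], [0.0, 0.0, 0.31], -0.4]
[[0.0, -0.12, 0.0], [0.0, 0.0, 0.31], -0.4]
[[0.0, -0.12, 0.0], [0.0, 0.0, 0.31], -0.4]
```

Emit:
step_arm(motion=[[[0,0.02,0.6],[0,0,0],-0.4],[[0,0,0.6],[0,0,0],-0.4],[[0,0,0.54],[0,0,0],-0.4],[[0,0,0],[0,0,0],-0.4]])

```text
time: 4.45
eef_pos: [0.6149, -0.1198, 0.058]
orientation: [-0.001, 0.807, 0.591, -0.001]
force: [0.1, 0.4, -0.6]
width: 0.0259
gripper_force: 0.0
```

Emit:
step_arm(motion=[[[0,-0.115,0],[0,0,0.3125],-0.4],[[0,-0.115,0],[0,0,0.3125],-0.4],[[0,-0.115,0],[0,0,0.3125],-0.4],[[0,-0.115,0],[0,0,0.3125],-0.4],[[0,-0.115,0],[0,0,0.3125],-0.4],[[0,-0.115,0],[0,0,0.3125],-0.4],[[0,-0.115,0],[0,0,0.3125],-0.4],[[0,-0.115,0],[0,0,0.3125],-0.4],[[0,-0.115,0],[0,0,0.3125],-0.4],[[0,-0.115,0],[0,0,0.3125],-0.4],[[0,-0.115,0],[0,0,0.3125],-0.4]])

```text
time: 5.82
eef_pos: [0.563, -0.0889, 0.0609]
orientation: [0.001, 0.924, 0.382, 0.002]
force: [0.3, -0.6, -0.9]
width: 0.0258
gripper_force: 0.3
```

Emit:
step_arm(motion=[[[0,-0.115,0],[0,0,0.3125],-0.4],[[0,-0.115,0],[0,0,0.3125],-0.4],[[0,-0.115,0],[0,0,0.3125],-0.4],[[0,-0.115,0],[0,0,0.3125],-0.4],[[0,-0.115,0],[0,0,0.3125],-0.4],[[0,-0.115,0],[0,0,0.3125],-0.4],[[0,-0.115,0],[0,0,0.3125],-0.4],[[0,-0.115,0],[0,0,0.3125],-0.4],[[0,-0.115,0],[0,0,0.3125],-0.4]])

```text
time: 6.95
eef_pos: [0.5336, -0.0466, 0.0608]
orientation: [0.001, 0.981, 0.194, 0.002]
force: [1.2, -0.4, 0.4]
width: 0.0252
gripper_force: 0.3
```

```bash
cat > k.py <<'E'
from h import *
P,R=pose(); h=np.array([.6541,.0047]); v=P[:2]-h; s=sensors.get_state()
print(P.round(4),"bar-angle of TCP from shut deg",np.degrees(np.arctan2(v[1],v[0]))+164.9,"r",np.linalg.norm(v),"phi",np.degrees(np.arctan2(*R.as_matrix()[1::-1,1])),s["force"],s["joint_positions"][5],R.as_matrix()[2])
E
python3 k.py
```

```text
[ 0.5336 -0.0466  0.0608] bar-angle of TCP from shut deg 7.965272156682801 r 0.13098858344362516 phi -67.59777811844219 [ 1.18828559 -0.44276543  0.38424671] 1.0706013291482395 [ 0.00362343  0.00208482 -0.99999126]
```

Emit:
step_arm(motion=[[[0,-0.1,0],[0,0,0.25],-0.4],[[0,-0.1,0],[0,0,0.25],-0.4],[[0,-0.1,0],[0,0,0.2],-0.4],[[0,-0.1,0],[0,0,0.2],-0.4]])

```text
time: 7.45
eef_pos: [0.5271, -0.0284, 0.0606]
orientation: [0.001, 0.991, 0.133, 0.002]
force: [0.2, -3.2, 2.1]
width: 0.0256
gripper_force: 1.7
```

Emit:
step_arm(motion=[[[0,-0.05,0],[0,0,0],-0.4],[[0,0,0],[0,0,0],-0.4]])

```text
time: 7.7
eef_pos: [0.5248, -0.0251, 0.0591]
orientation: [0.0, 0.991, 0.133, 0.001]
force: [0.4, -1.1, -0.9]
width: 0.0258
gripper_force: 0.0
```

```bash
python3 k.py
```

```text
[ 0.5248 -0.0251  0.0591] bar-angle of TCP from shut deg -2.1245238223094702 r 0.13264771316494364 phi -74.68363864569139 [ 0.41867991 -1.0535388  -0.85418879] 1.2327823107878206 [ 1.06461045e-03  2.13674749e-04 -9.99999410e-01]
```

Emit:
step_arm(motion=[[[0,-0.05,0],[0,0,0],-0.4],[[0,-0.05,0],[0,0,0],-0.4]])

```text
time: 7.95
eef_pos: [0.5237, -0.0219, 0.0586]
orientation: [0.001, 0.991, 0.134, 0.0]
force: [1.7, -22.3, 0.6]
width: 0.0259
gripper_force: 10.6
```

```bash
python3 - <<'E'
from h import *
import runpy; runpy.run_path("k.py")
p,a,d=cap("wrist"); cv2.imwrite("pics/w3.png",a)
E
```

```text
[ 0.5237 -0.0219  0.0586] bar-angle of TCP from shut deg -3.5853535900771476 r 0.13305854228744607 phi -74.62426004436558 [  1.65132749 -22.28744216   0.56260726] 1.2424437595665256 [ 6.15379312e-04  2.67446986e-03 -9.99996234e-01]
```

View pics/w3.png

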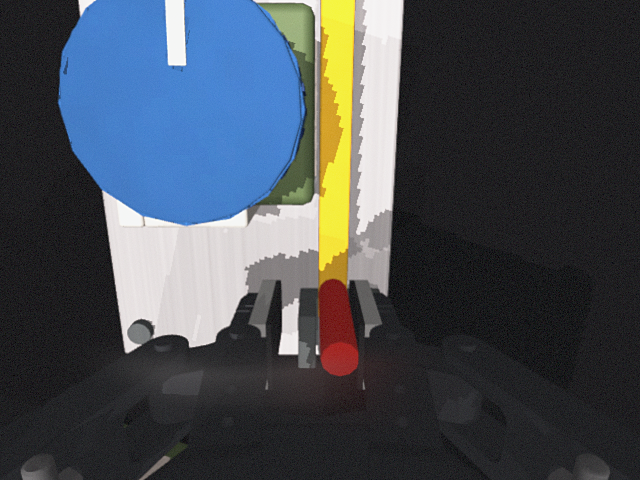

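The force of 22 N shows the firm stop, and the picture shows the bar parallel to the nest edge across the jar. I'll back off, rise and go over the cap.

Emit:
step_arm(motion=[[[0,0.14,0],[0,0,0],-0.4],[[0,0,0],[0,0,0],-0.4],[[0,0,-0.5],[0,0,0],-0.4],[[0,0,-0.8],[0,0,0],-0.4],[[0,0,-0.8],[0,0,0],-0.2],[[0,0,-0.2],[0,0,0],1],[[0,0,0],[0,0,0],1]])

```text
time: 8.88
eef_pos: [0.5249, -0.027, 0.1735]
orientation: [0.0, 0.991, 0.133, 0.0]
force: [-0.7, -0.1, 0.2]
width: 0.0691
gripper_force: 0.0
```

```bash
python3 - <<'E'
from h import *
import runpy; runpy.run_path("k.py")
plan([(.5855,.0278,.170,-74.9,4)],1)
E
```

```text
[ 0.5249 -0.027   0.1735] bar-angle of TCP from shut deg -1.3067866588330048 r 0.13299941089854558 phi -74.71283132713634 [-0.71574032 -0.11499892  0.18076002] 1.229781185029726 [ 7.11554788e-04  1.33848957e-04 -9.99999738e-01]
[[0.36, -0.18, 0.02], [0.0, -0.0, 0.01], 1]
[[0.36, -0.18, 0.02], [0.0, -0.0, 0.01], 1]
[[0.36, -0.19, 0.02], [0.0, -0.0, 0.01], 1]
[[0.36, -0.19, 0.02], [0.0, -0.0, 0.01], 1]
```

Emit:
step_arm(motion=[[[0.36,-0.18,0],[0,0,0],1],[[0.36,-0.18,0],[0,0,0],1],[[0.36,-0.19,0],[0,0,0],1],[[0.36,-0.19,0],[0,0,0],1],[[0,0,0],[0,0,0],1]])

```text
time: 9.5
eef_pos: [0.5859, 0.0288, 0.173]
orientation: [0.0, 0.991, 0.134, 0.0]
force: [-0.9, -0.6, -0.1]
width: 0.0854
gripper_force: 0.0
```

```bash
python3 - <<'E'
from h import *
import runpy; runpy.run_path("k.py")
p,a,d=cap("wrist"); cv2.imwrite("pics/w4.png",a)
H,S,V=cv2.split(cv2.cvtColor(a,cv2.COLOR_BGR2HSV)); m=((H>95)&(H<125)&(S>100))
ys,xs=np.nonzero(m); X=bydepth(p,np.c_[xs,ys],d); T=X[abs(X[:,2]-.102)<.003]
print(len(T),cv2.minEnclosingCircle((T[:,:2]*1000).astype(np.float32)),np.ptp(T,axis=0))
E
```

```text
[0.5859 0.0288 0.173 ] bar-angle of TCP from shut deg 325.4298399070929 r 0.07230747490711235 phi -74.62212588545151 [-0.91594021 -0.62069402 -0.11556266] 1.3311736415200341 [ 4.32982432e-04  5.85080412e-05 -9.99999905e-01]
7724 ((585.7705078125, 27.70704460144043), 29.4140682220459) [0.05731332 0.057905   0.00559613]
```

View pics/w4.png

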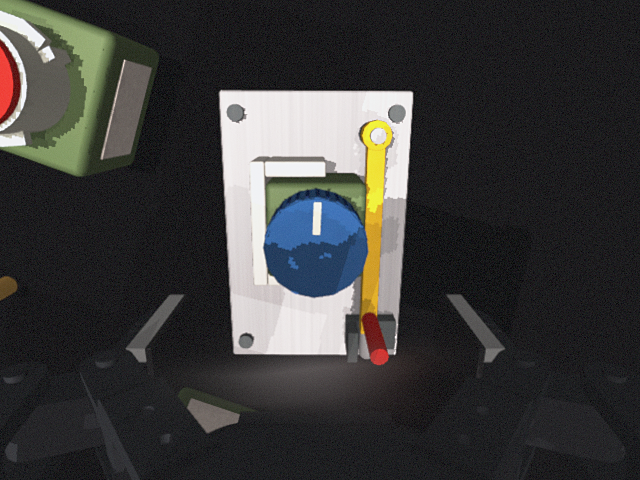

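The picture shows the keeper shut along the nest, with the cap at (316,243) and its stripe along nest x. Descending.

Emit:
step_arm(motion=[[[0,0.02,0.5],[0,0,0],1],[[0,0,0.5],[0,0,0],1],[[0,0,0.5],[0,0,0],1],[[0,0,0.4],[0,0,0],1],[[0,0,0.28],[0,0,0],1],[[0,0,0],[0,0,0],1]])

```text
time: 10.3
eef_pos: [0.5842, 0.0264, 0.0634]
orientation: [-0.0, 0.991, 0.133, -0.001]
force: [0.6, -0.1, -0.7]
width: 0.0852
gripper_force: 0.0
```

Emit:
step_arm(motion=[[[0,0,0],[0,0,0],0.5],[[0,0,0],[0,0,0],0.3],[[0,0,0],[0,0,0],0],[[0,0,0],[0,0,0],-1],[[0,0,0],[0,0,0],-1],[[0,0,0],[0,0,0],-1]])

```text
time: 11.05
eef_pos: [0.5854, 0.0271, 0.0654]
orientation: [-0.0, 0.991, 0.133, 0.001]
force: [-2.0, 5.1, 6.0]
width: 0.0573
gripper_force: 63.5
```

Gripped. Now I'll turn anticlockwise (negative about tool z).

Emit:
step_arm(motion=[[[0,0,0],[0,0,-0.5],-1],[[0,0,0],[0,0,-0.5],-1],[[0,0,0],[0,0,-0.5],-1],[[0,0,0],[0,0,-0.5],-1],[[0,0,0],[0,0,-0.5],-1],[[0,0,0],[0,0,-0.5],-1]])

```text
time: 11.8
eef_pos: [0.5856, 0.0266, 0.0652]
orientation: [0.0, 0.942, 0.337, 0.001]
force: [-0.5, 2.3, 3.8]
width: 0.0577
gripper_force: 63.5
```

```bash
python3 - <<'E'
from h import *
import runpy; runpy.run_path("k.py"); s=sensors.get_state(); print(s["torque"],s["gripper_force"],s["width"])
p,a,d=cap("wrist"); cv2.imwrite("pics/w5.png",a)
E
```

```text
[0.5856 0.0266 0.0652] bar-angle of TCP from shut deg 327.18398845108413 r 0.07193308357734239 phi -50.632917366484804 [-0.49735282  2.31524215  3.79462268] 0.9084027118061269 [ 1.51125563e-03  8.79842133e-04 -9.99998471e-01]
[ 0.27631228  0.09401189 -0.30529848] 63.5239202901721 0.05765497931301961
```

View pics/w5.png

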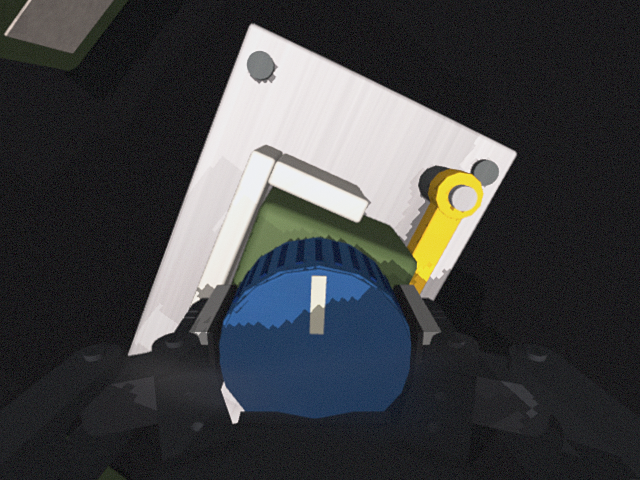

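The stripe still points along the tool, so the cap is turning with the grip. The jar and keeper hold. Continuing.

Emit:
step_arm(motion=[[[0,0,0],[0,0,-0.5],-1],[[0,0,0],[0,0,-0.5],-1],[[0,0,0],[0,0,-0.5],-1],[[0,0,0],[0,0,-0.5],-1],[[0,0,0],[0,0,-0.5],-1],[[0,0,0],[0,0,-0.5],-1],[[0,0,0],[0,0,-0.5],-1]])

```text
time: 12.72
eef_pos: [0.5854, 0.0268, 0.0655]
orientation: [0.0, 0.832, 0.554, 0.001]
force: [-2.2, 3.5, 11.3]
width: 0.0574
gripper_force: 64.1
```

Emit:
step_arm(motion=[[[0,0,0],[0,0,-0.5],-1],[[0,0,0],[0,0,-0.5],-1],[[0,0,0],[0,0,-0.5],-1],[[0,0,0],[0,0,-0.5],-1],[[0,0,0],[0,0,-0.5],-1],[[0,0,0],[0,0,-0.5],-1],[[0,0,0],[0,0,-0.5],-1],[[0,0,0],[0,0,0],-1]])

```text
time: 13.72
eef_pos: [0.5852, 0.0272, 0.0662]
orientation: [0.0, 0.674, 0.739, 0.001]
force: [-5.1, 6.1, 16.0]
width: 0.0572
gripper_force: 64.8
```

```bash
python3 - <<'E'
from h import *
import runpy; runpy.run_path("k.py"); s=sensors.get_state(); print(s["torque"],s["gripper_force"],s["width"])
p,a,d=cap("wrist"); cv2.imwrite("pics/w6.png",a)
H,S,V=cv2.split(cv2.cvtColor(a,cv2.COLOR_BGR2HSV)); m=((H>95)&(H<125)&(S>100))
ys,xs=np.nonzero(m); X=bydepth(p,np.c_[xs,ys],d); print("cap top z pct",np.percentile(X[:,2],[50,70,90]))
E
```

```text
[0.5852 0.0272 0.0662] bar-angle of TCP from shut deg 326.80237795485783 r 0.072535232641492 phi 5.25684909284177 [-5.10641755  6.13280649 16.01993319] -0.06688933779076713 [ 7.58857368e-04  9.88416782e-04 -9.99999224e-01]
[0.89333635 0.91647176 0.07751216] 64.75531121715903 0.05721063005946038
cap top z pct [0.10312115 0.10350209 0.10401705]
```

View pics/w6.png

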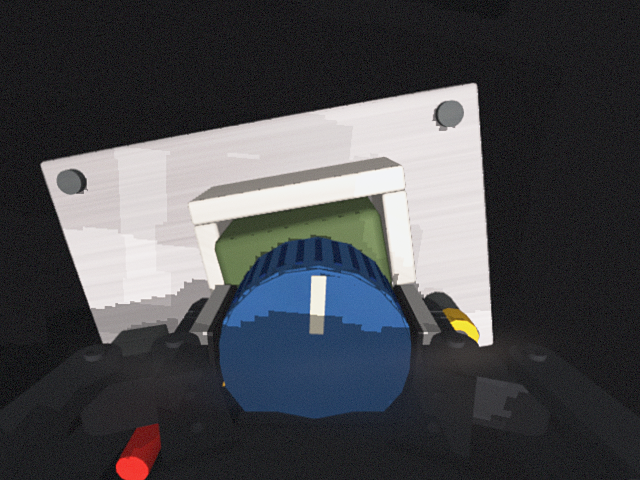

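The yaw moment has fallen to 0.08 N m and the gasket pushes up 16 N, so the lugs are free. Lifting straight up.

Emit:
step_arm(motion=[[[0,0,-0.06],[0,0,0],-1],[[0,0,-0.08],[0,0,0],-1],[[0,0,-0.1],[0,0,0],-1],[[0,0,0],[0,0,0],-1]])

```text
time: 14.28
eef_pos: [0.5851, 0.0265, 0.0767]
orientation: [0.0, 0.674, 0.739, 0.0]
force: [-0.3, 2.5, -0.7]
width: 0.0574
gripper_force: 64.2
```

Emit:
step_arm(motion=[[[0,0,-0.12],[0,0,0],-1],[[0,0,-0.15],[0,0,0],-1],[[0,0,-0.15],[0,0,0],-1],[[0,0,-0.15],[0,0,0],-1],[[0,0,-0.08],[0,0,0],-1],[[0,0,0],[0,0,0],-1],[[0,0,0],[0,0,0],-1]])

```text
time: 15.15
eef_pos: [0.5847, 0.0265, 0.1087]
orientation: [-0.0, 0.674, 0.739, -0.0]
force: [0.5, 0.1, -1.2]
width: 0.0574
gripper_force: 64.2
```

```bash
python3 - <<'E'
from h import *
import runpy; runpy.run_path("k.py"); s=sensors.get_state(); print(s["torque"],s["gripper_force"],s["width"])
p,a,d=cap("side"); X=[.585,.027,.1]; u,v=proj(p,[X])[0].astype(int); print(u,v)
for q in ([.527,-.030,.096],[.654,.005,.046],[.499,-.037,.046]): print(proj(p,[q])[0]-[u-50,v-55])
o=cv2.resize(a[v-55:v+50,u-50:u+75],None,fx=5,fy=5,interpolation=cv2.INTER_CUBIC); cv2.imwrite("pics/s2.png",o)
E
```

```text
[0.5847 0.0265 0.1087] bar-angle of TCP from shut deg 327.49254597227343 r 0.07271008876499022 phi 5.2760379892874285 [ 0.48058228  0.07396629 -1.18135013] -0.06722205271461114 [ 3.24870686e-05 -3.38655981e-04 -9.99999942e-01]
[0.00113077 0.0021295  0.00693268] 64.17583331465721 0.05735317031788829
326 236
[39.50667867 73.2259284 ]
[79.09372783 72.87473362]
[29.73248933 96.25431574]
```

View pics/s2.png

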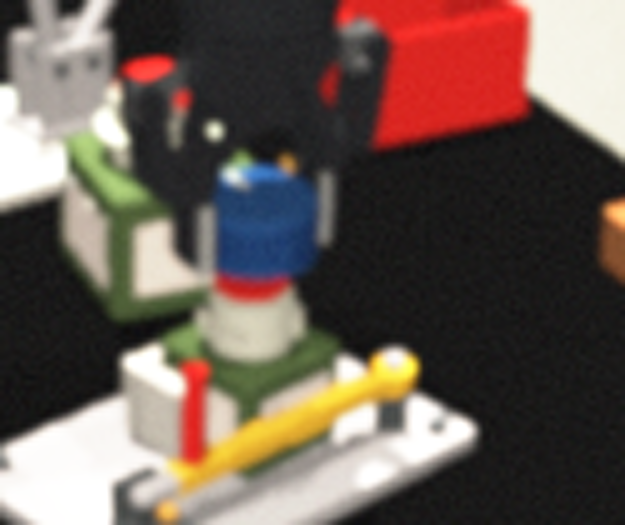

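```bash
python3 - <<'E'
from h import *
p,a,d=cap("wrist")
H,S,V=cv2.split(cv2.cvtColor(a,cv2.COLOR_BGR2HSV)); m=((H>95)&(H<125)&(S>100))
ys,xs=np.nonzero(m); X=bydepth(p,np.c_[xs,ys],d); print("cap top z pct",np.percentile(X[:,2],[30,50,70,90])); T=X[abs(X[:,2]-np.percentile(X[:,2],60))<.003]; A=np.c_[T[:,:2]-T[:,:2].mean(0),np.ones(len(T))]; print("tilt slopes",np.linalg.lstsq(A,T[:,2],rcond=None)[0])
p,a,d=cap("side"); hsv=cv2.cvtColor(a,cv2.COLOR_BGR2HSV); H,S,V=cv2.split(hsv)
m=np.zeros(H.shape,bool); m[205:245,310:350]=((H>95)&(H<125)&(S>120))[205:245,310:350]
ys,xs=np.nonzero(m); X=bydepth(p,np.c_[xs,ys],d); print("side cap z min/max",np.percentile(X[:,2],[1,5,50,95,99]))
m[:]=0; m[235:255,310:350]=(((H<8)|(H>172))&(S>120))[235:255,310:350]
ys,xs=np.nonzero(m); X=bydepth(p,np.c_[xs,ys],d); print("gasket",len(X),np.percentile(X[:,2],[5,50,95]))
E
```

```text
cap top z pct [0.14487854 0.14542964 0.14580623 0.1463338 ]
tilt slopes [-0.00289745 -0.00710245  0.14557253]
side cap z min/max [-0.00061293  0.12140455  0.14341304  0.14757975  0.14874228]
gasket 62 [0.0658818  0.10132337 0.10465745]
```

```bash
python3 -c "
from h import *
print(arm.close_job())"
```

```text
the job is handed in; nothing more can be done
None
```

The job is handed in: the keeper is snapped shut, and the blue cap is unscrewed and held level about 14 mm above the mouth, with the jar upright in its nest.

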